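# Feed a balance-weight block home through the covered guide

### The job

Pick up the wooden push stick by its grip and use its tip to push the grey weight block out of the open lead-in, through the covered guide, until it sits firmly against the sprung stop hidden inside; keep it pressed there for about a second, but do not ram the stop solid. Then draw the stick out and lay it flat on the console, clear of the guide. Push the block with the stick only, never with the gripper, and leave the nuts, the tread gauge and the crayon where they are.

Things in the scene. Friction and masses are not known exactly. Their poses are not given: they have to be found in the camera images.
- guide: Fixed metal feed guide on a dark base plate 305 x 84 x 5 mm. Origin: on the console, under the middle of the mouth of its covered part; x points along the feeding direction (into the cover), z up. Channel floor 5 mm above the console. Cover from x = 0 to 182 mm: 39 mm wide and 30 mm high inside, 55 mm wide outside, roof top 40 mm above the console, far end closed.
- guide_mouth (a point): Middle of the channel floor at the mouth, 5 mm above the console. A sprung stop with a flat face is hidden under the cover, somewhere 110 to 150 mm past this point (not visible, not reported). Free sliding takes 1 to 4 N; the stop is damped (push slowly), starts to give at about 9 N, adds 1 N per mm, goes solid after 6 mm, and on release pushes the block back by what it gave.
- lead_in_end (a point): Middle of the channel floor at the open near end of the lead-in, 125 mm before the mouth. The lead-in has no roof; it is 54 mm wide between side walls 6 mm thick whose tops are 21 mm above the console; over the last 30 mm before the mouth they close in to 39 mm as a funnel.
- weight_block: Grey metal block of adhesive balance weights, 36 x 70 x 22 mm, about 0.2 kg, lying loosely in the open lead-in, long side roughly along the channel. Origin: centre of its underside; y is its long axis. A steady 8 to 16 N of stick on block for half a second or more is firmly pressed; over 20 N is ramming.
- push_stick: Loose plain wooden push stick, 0.12 kg. Flat blade 160 mm long, 26 mm wide, 14 mm high, from x = -35 to x = +125 mm; on it stands an upright grip 44 mm long (x), 20 mm wide (y), its top 62 mm above the stick's underside. Origin: at the underside, under the middle of the grip; x points to the tip, z up. It fits into the covered channel; hold it by the grip with its underside 2 to 5 mm above the channel floor.
- stick_tip (a point): Middle of the flat front end of the push stick: 125 mm ahead of its origin, 7 mm above its underside.
- stick_grip (a point): Point in the middle of the upright grip, 47 mm above the stick's underside, 15 mm below the grip's top; pinch across the 20 mm width (the stick's y).
- nut_a: Bystander: dark wheel nut standing upright, 22 mm across, 36 mm high. Origin: centre of its underside.
- nut_b: Bystander: light wheel nut standing upright, 22 mm across, 36 mm high. Origin: centre of its underside.
- tread_gauge: Bystander: small tread gauge lying flat, 22 x 84 x 20 mm. Origin: centre of its underside.
- crayon: Bystander: tyre crayon lying flat, 14 x 60 x 13 mm. Origin: centre of its underside.
Mind the look-alikes: they are no part of the job. Several things look just like the push_stick: the one meant starts nearest to the robot's base.

How it is judged:
By the outcome, as a careful person would: the job done as asked, in the order asked, and still so for the second after the job is handed in, with the robot touching nothing.
It also fails if it takes over 67 s, if anything falls off the work surface, if the arm or the gripper's body presses on something with over 40 N, if the wrist force passes 120 N, or if a joint passes its speed limit or range.

### The arm

A 7-joint arm with a two-finger parallel gripper is mounted at the origin on a cart in front of the work surface, level with it; the furniture and walls round the work are solid. World frame = base frame: x ahead of the robot, y to its left, z up, the work surface at z = 0. Lengths are in m, angles in rad, forces in N, time in s.
With the tool pointing down it reaches from about 0.425 to 0.925 m from the base axis. Payload 6.8 kg.
Tool frame: the origin (TCP) lies on the centre line of the jaws, within the pads' length; the fingertips stand 19 mm ahead of it and the grasp point (between the pads) is the TCP; z points along the fingers, y is the line along which they close (so a half turn about z gives the same grasp; the last joint's range is limited). The gripper opens to 85 mm and grips with 20 to 120 N. Pads are 22 mm wide; open, the fingers measure 114 mm over their backs; the gripper's body (76 mm by 85 mm) begins 54 mm behind the grasp point. The pads swing forward as they close: fully open they stand 13 mm farther back than shut.
Start: joints at [-1.28, 0.477, 0.022, 1.555, -0.011, 1.109, -0.083], TCP at [0.262, 0.622, 0.25] pointing down, gripper open.
Joint ranges: [-2.96, 2.96], [-0.34, 2.1], [-1.41, 1.46], [0.24, 2.44], [-1.37, 4.51], [0.17, 1.92], [-2.96, 2.96]. Speed limits (rad/s): [2.39, 2.39, 3.14, 3.14, 3.14, 3.14, 3.14].

### API

Orientations are given as a rotation vector (axis times angle).
In Python, from bench import r gives the robot as it stands. The module is installed in compiled form; this text tells all that it offers.
- The arm moves only by the tool arm_command, never from a script. Its argument "rows" is a list of rows, each an object of numbers: "fingers": the opening, from -1 (shut) to 1 (fully open); "x", "y", "z": the shift along the tool's x, y, z in m; "ax", "ay", "az": the turn, a rotation vector about the tool's x, y, z in degrees. In form: [{"fingers": .., "x": .., "y": .., "z": .., "ax": .., "ay": .., "az": ..}, ...]. A call has 1 to 10 rows; each row shifts and turns the commanded pose from where the row before left it, along the tool's axes as they then stand; what a row does not reach is not made up. A row lasts 1/12 s, in which the tool goes at most 41.7 mm and 7.16 degrees, less where a joint would pass 70% of its speed; a pose out of reach is approached as far as the arm can. A call is refused whole if a number of a shift passes 0.0417 or a number of a turn 7.16, either way. A call with a gripper value outside its range is refused whole. The fingers move at their own pace and stop on an object; "grip_force" is the grip in N (left out, the last holds). Time passes only in rows, so rows that do not move let the fingers close. It gives the time, the measured TCP pose, the force, the opening and the grip force at its end, in the units of the state.
- r.get_obs(): the state, without advancing time (a new reading comes with each control period).
- r.grab_frame(name): name is "scene" or "top"; returns a dict with "frame" (384x512x3 uint8, red, green, blue), "depth" (384x512 float32, m along the optical axis (not along the pixel's ray), 0 where there is no reading), "K" (3x3 intrinsics, pixels), "world_from_camera" (4x4, takes a point from camera to world coordinates). Camera axes: x right, y down, z forward; pixel columns grow to the right and rows downward; lengths in m; the calibration is good to about 2 mm. A picture is of the moment at which its call begins.
- r.hand_in(): hands the job in; it is judged then, once.
The state is a dict: "clock": time; "joints": joint angles; "qvel": joint speeds; "tau": joint torques, N m; "tcp_pos": TCP position; "orientation": TCP orientation; "contact_force": force on the tool from outside, world axes, zero at the start; "moment": the same for the moment, N m; "grip_width": finger opening in m; "gripper_force": force on a finger pad.
Only numpy, scipy, OpenCV 4.12 (cv2) and the standard library are available. Lean on these libraries where they do the work, as an engineer would, in place of code of your own. Each camera call takes 0.05 s, during which the arm holds its last target. There are 200 camera calls.

## Working session

There is one attempt and no reset: what is moved stays moved. The work goes in short steps, Python scripts to look and compute and a tool call to move; the robot and the scene stay as the last step left them, time stands still between calls to the robot, and variables do not carry over. Pictures are saved under pics/ and viewed, at most 10 in all, crops included, and the job is handed in when it is done.

Besides the shell and the picture viewer there is one more tool, called after "Call:" as name(argument=value, ...), one argument or row to a line, values as JSON. arm_command: Moves the arm, as the interface text tells. Its arguments: {"type":"object","properties":{"rows":{"type":"array"},"grip_force":{"type":"number"}},"required":["rows"]}

```bash
mkdir -p pics; python3 - <<'E'
from bench import r
import cv2,numpy as np,pickle
o=r.get_obs();print({k:np.round(v,3) for k,v in o.items()})
for n in("scene","top"):
    f=r.grab_frame(n);pickle.dump(f,open(n+".pkl","wb"))
    cv2.imwrite(f"pics/{n}0.png",f["frame"][:,:,::-1]);print(n,f["K"].round(1).tolist(),f["world_from_camera"].round(3).tolist())
E
```

```text
{'clock': np.float64(0.0), 'joints': array([-1.28 ,  0.478,  0.022,  1.556, -0.012,  1.109, -0.083]), 'qvel': array([ 0.001,  0.001, -0.002,  0.   ,  0.001, -0.001,  0.001]), 'tau': array([ 0.0000e+00, -5.9645e+01,  1.6080e+00, -2.8120e+01,  1.2000e-02,
        9.0000e-03, -0.0000e+00]), 'tcp_pos': array([0.262, 0.621, 0.249]), 'orientation': array([-6.220e-01, -3.079e+00,  3.000e-03]), 'contact_force': array([ 0.046, -0.388, -0.729]), 'moment': array([ 0.018, -0.064,  0.022]), 'gripper_force': np.float64(0.0), 'grip_width': np.float64(0.086)}
scene [[487.7, 0.0, 262.3], [0.0, 487.7, 196.1], [0.0, 0.0, 1.0]] [[0.716, -0.472, 0.514, -0.06], [-0.698, -0.477, 0.535, -0.677], [-0.007, -0.742, -0.671, 0.89], [0.0, 0.0, 0.0, 1.0]]
top [[496.7, 0.0, 261.0], [0.0, 496.7, 197.7], [0.0, 0.0, 1.0]] [[0.014, -0.993, 0.117, 0.385], [-1.0, -0.014, -0.001, -0.023], [0.002, -0.117, -0.993, 1.639], [0.0, 0.0, 0.0, 1.0]]
```

View pics/scene0.png

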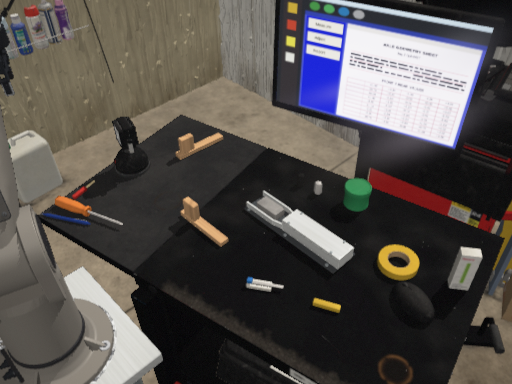

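View pics/top0.png

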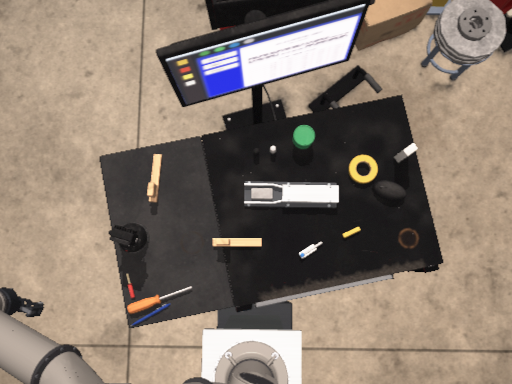

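Scene view: two stick look-alikes, at scene (205,220) / top (237,243) and at scene (198,147) / top (153,180). The robot's base is at top (250,365), so the first is nearest and is the one I choose. The guide is at top (290,194) with the block at (262,193) in the lead-in, the open end facing left (+y). The nuts are at top (256,152) and (273,149), the gauge at (310,250) and the crayon at (351,232).

```bash
cat > h.py <<'E'
import numpy as np,cv2
def cloud(f):
    d=f["depth"];v,u=np.mgrid[:d.shape[0],:d.shape[1]];K=f["K"];T=f["world_from_camera"]
    p=np.stack([(u-K[0,2])/K[0,0]*d,(v-K[1,2])/K[1,1]*d,d],-1)
    p=p@T[:3,:3].T+T[:3,3];p[d==0]=np.nan;return p
def rect(p,lo,hi,zlo,zhi):
    m=(p[...,0]>lo[0])&(p[...,0]<hi[0])&(p[...,1]>lo[1])&(p[...,1]<hi[1])&(p[...,2]>zlo)&(p[...,2]<zhi)
    q=p[m]
    if len(q)<4:return len(q)
    (c,s,a)=cv2.minAreaRect((q[:,:2]*1000).astype(np.float32))
    return len(q),np.round(c,1),np.round(s,1),round(a,2),"z",np.round(np.percentile(q[:,2],[5,50,95])*1000,1),"mean",(q.mean(0)*1000).round(1)
E
python3 - <<'E'
import pickle
from h import *
fr={n:pickle.load(open(n+".pkl","rb")) for n in("scene","top")}
P={n:cloud(f) for n,f in fr.items()}
t=P["top"]
for nm,uv in dict(stick=(250,243),grip=(220,242),block=(262,193),mouth=(283,193),end=(338,193),gauge=(310,250),table=(230,220)).items(): print(nm,t[uv[1],uv[0]].round(3))
for n,p in P.items():
    g=t[243,240]; lo,hi=g[:2]-.12,g[:2]+.12
    print(n,"stick",rect(p,lo,hi,.006,.09)); print("  grip",rect(p,lo,hi,.035,.09)); print("  griptop",rect(p,lo,hi,.055,.07));print("  bladetop",rect(p,lo,hi,.010,.019))
    c=t[193,310];lo,hi=c[:2]-[.08,.2],c[:2]+[.08,.25]
    print("  roof",rect(p,lo,hi,.034,.05));print("  blk",rect(p,t[193,262][:2]-[.03,.06],t[193,262][:2]+[.03,.06],.0235,.032))
# ortho rectified crop, scene
def ortho(f,x0,x1,y0,y1,z,s=1500):
    K=f["K"];T=np.linalg.inv(f["world_from_camera"])
    h,w=int((x1-x0)*s),int((y1-y0)*s)
    i,j=np.mgrid[:h,:w];X=np.stack([x1-i/s,y1-j/s,np.full(i.shape,z)],-1)
    c=X@T[:3,:3].T+T[:3,3];
    return cv2.remap(f["frame"],(c[...,0]/c[...,2]*K[0,0]+K[0,2]).astype(np.float32),(c[...,1]/c[...,2]*K[1,1]+K[1,2]).astype(np.float32),cv2.INTER_CUBIC)
a=ortho(fr["scene"],.38,.62,-.33,.2,.02);b=ortho(fr["top"],.38,.62,-.33,.2,.02)
x0=.38
im=np.vstack([a,b])[:,:,::-1]
im=im[:600,:800];im=cv2.convertScaleAbs(im,alpha=1.6);print(im.shape);cv2.imwrite("pics/o.png",im)
E
```

```text
stick [0.428 0.01  0.017]
grip [0.428 0.104 0.058]
block [ 0.59  -0.027  0.03 ]
mouth [ 0.59  -0.095  0.044]
end [ 0.598 -0.28  -0.001]
gauge [ 0.408 -0.186  0.009]
table [0.503 0.078 0.002]
scene stick (679, array([430.4,  51.5]), array([ 28.3, 161.7]), 1.43, 'z', array([ 8.8, 13.6, 60.2]), 'mean', array([428.2,  55.9,  24.8]))
  grip (190, array([429.6,  96.2]), array([20.2, 45.2]), 2.64, 'z', array([36.2, 56.6, 62.1]), 'mean', array([427.6,  91.5,  52.7]))
  griptop (102, array([429.8,  96.3]), array([19.6, 45.1]), 1.47, 'z', array([56.6, 59.3, 62.5]), 'mean', array([429.3,  94.7,  59.4]))
  bladetop (359, array([430.4,  50.9]), array([ 28.2, 160.6]), 1.43, 'z', array([10.4, 12.2, 15.6]), 'mean', array([429.6,  33.8,  12.5]))
  roof (1326, array([ 591.8, -184.9]), array([183.4,  58.3]), 89.37, 'z', array([35.5, 38.2, 41. ]), 'mean', array([ 590.1, -189.5,   38.2]))
  blk (212, array([589.4, -29.2]), array([70.4, 38.2]), 89.15, 'z', array([23.8, 25.5, 28.1]), 'mean', array([590.1, -28.9,  25.6]))
top stick (708, array([426.8,  41.4]), array([238. , 239.2]), 0.76, 'z', array([ 6.3, 11.1, 62.4]), 'mean', array([427.4,  47.8,  17.7]))
  grip (94, array([431.6,  99.7]), array([19.4, 41.7]), 0.83, 'z', array([54. , 61.7, 67.1]), 'mean', array([431.2,  99.1,  61.1]))
  griptop (87, array([431.5,  99.7]), array([19.2, 41.7]), 0.83, 'z', array([56.3, 61.9, 67.3]), 'mean', array([431. ,  99.3,  61.8]))
  bladetop (255, array([430.9,  47.5]), array([236.6, 209. ]), 82.88, 'z', array([10.7, 14.1, 18.3]), 'mean', array([430.9,  37.7,  14.2]))
  roof (900, array([ 591.7, -132.5]), array([276.8,  55.1]), 89.93, 'z', array([35.5, 40.9, 46.3]), 'mean', array([ 591.5, -180.1,   40.8]))
  blk (190, array([590.5, -26.9]), array([ 59.7, 117.5]), 0.1, 'z', array([24.1, 27.9, 31.3]), 'mean', array([589.5, -22.5,  27.7]))
(600, 795, 3)
```

View pics/o.png

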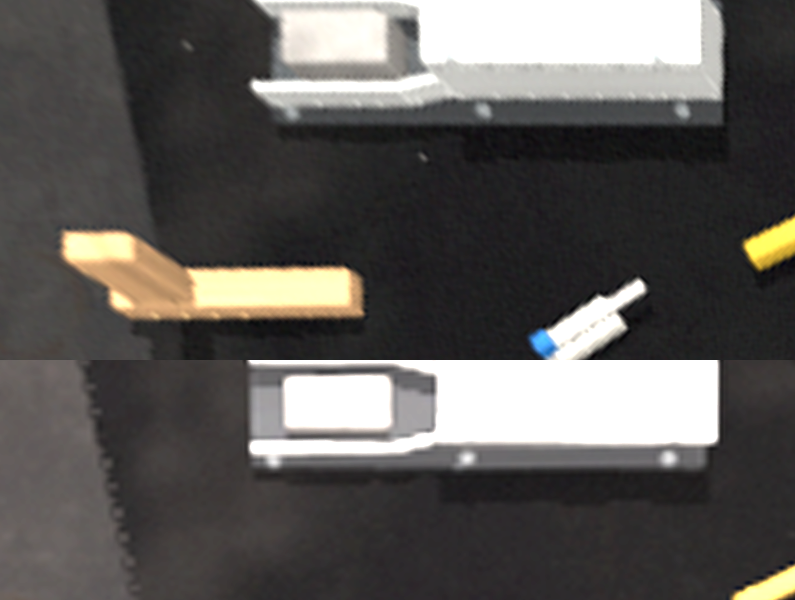

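```bash
python3 - <<'E'
import pickle
from h import *
for n in("scene","top"):
    p=cloud(pickle.load(open(n+".pkl","rb")))
    # roof: median x-extent per y bin -> centre line
    m=(abs(p[...,0]-.59)<.06)&(p[...,1]<-.09)&(p[...,1]>-.28)&(abs(p[...,2]-.04)<.006);q=p[m]
    print(n,"roof y range",np.percentile(q[:,1],[.5,99.5]).round(4),[(yb,((np.percentile(b[:,0],2)+np.percentile(b[:,0],98))/2).round(4)) for yb in(-.25,-.2,-.15,-.11) for b in[q[abs(q[:,1]-yb)<.02]]])
    m=(abs(p[...,0]-.59)<.05)&(p[...,1]<.045)&(p[...,1]>-.05)&(abs(p[...,2]-.021)<.003);q=p[m]
    print(" walls",[(s,q[s*(q[:,0]-.59)>.02].mean(0).round(4)) for s in(1,-1)], "ymax",np.percentile(q[:,1],98).round(4))
E
```

```text
scene roof y range [-0.2756 -0.095 ] [(-0.25, np.float64(0.591)), (-0.2, np.float64(0.5911)), (-0.15, np.float64(0.591)), (-0.11, np.float64(0.5909))]
 walls [(1, array([ 0.6206, -0.0088,  0.02  ])), (-1, array([ 0.5613, -0.0105,  0.0197]))] ymax 0.0259
top roof y range [-0.2704 -0.0914] [(-0.25, np.float64(0.5922)), (-0.2, np.float64(0.5916)), (-0.15, np.float64(0.5912)), (-0.11, np.float64(0.5907))]
 walls [(1, array([ 0.6224, -0.0037,  0.0208])), (-1, array([ 0.563 , -0.0126,  0.0208]))] ymax 0.0298
```

Call:
arm_command(
  rows=[
    {"az":6.58,"fingers":1},
    {"az":6.58},
    {"az":6.58},
    {"az":6.58},
    {"az":6.58},
    {"az":6.58},
    {"az":6.58},
    {"az":6.58},
    {"az":6.58},
    {"az":6.58},
  ],
  grip_force=60,
)

```text
validation failed for argument at $.ro...
```

Call:
arm_command(
  rows=[
    {"x":-0.0377,"y":0.0111},
    {"x":-0.0377,"y":0.0111},
    {"x":-0.0377,"y":0.0111},
    {"x":-0.0377,"y":0.0111},
    {"x":-0.0377,"y":0.0111},
    {"x":-0.0377,"y":0.0111},
    {"x":-0.0377,"y":0.0111},
    {"x":-0.0377,"y":0.0111},
    {"x":-0.0377,"y":0.0111},
    {"x":-0.0377,"y":0.0111},
  ],
)

```text
validation failed for argument at $.ro...
```

Call:
arm_command(
  rows=[
    {"x":-0.0377,"y":0.0111},
    {"x":-0.0377,"y":0.0111},
    {"x":-0.0377,"y":0.0111},
    {"x":-0.0377,"y":0.0111},
    {"z":0.025},
    {"z":0.025},
    {"z":0.025},
    {},
  ],
)

```text
validation failed for argument at $.ro...
```

The crop shows the chosen plain stick: grip at crop (100,250), tip at (360,290) pointing toward -y. The block is at (335,37) in the lead-in. The move was refused, so every row probably needs all its fields.

Call:
arm_command(
  rows=[
    {"fingers":1,"x":0,"y":0,"z":0,"ax":0,"ay":0,"az":6.58},
    {"fingers":1,"x":0,"y":0,"z":0,"ax":0,"ay":0,"az":6.58},
    {"fingers":1,"x":0,"y":0,"z":0,"ax":0,"ay":0,"az":6.58},
    {"fingers":1,"x":0,"y":0,"z":0,"ax":0,"ay":0,"az":6.58},
    {"fingers":1,"x":0,"y":0,"z":0,"ax":0,"ay":0,"az":6.58},
    {"fingers":1,"x":0,"y":0,"z":0,"ax":0,"ay":0,"az":6.58},
    {"fingers":1,"x":0,"y":0,"z":0,"ax":0,"ay":0,"az":6.58},
    {"fingers":1,"x":0,"y":0,"z":0,"ax":0,"ay":0,"az":6.58},
    {"fingers":1,"x":0,"y":0,"z":0,"ax":0,"ay":0,"az":6.58},
    {"fingers":1,"x":0,"y":0,"z":0,"ax":0,"ay":0,"az":6.58},
  ],
  grip_force=60,
)

```text
clock: 0.93
tcp_pos: [0.2619, 0.6218, 0.2498]
orientation: [2.201, 2.241, -0.001]
contact_force: [0.3, 0.5, -0.5]
grip_width: 0.0853
gripper_force: 0.0
```

Call:
arm_command(
  rows=[
    {"fingers":1,"x":-0.0377,"y":0.0111,"z":0,"ax":0,"ay":0,"az":0},
    {"fingers":1,"x":-0.0377,"y":0.0111,"z":0,"ax":0,"ay":0,"az":0},
    {"fingers":1,"x":-0.0377,"y":0.0111,"z":0,"ax":0,"ay":0,"az":0},
    {"fingers":1,"x":-0.0377,"y":0.0111,"z":0,"ax":0,"ay":0,"az":0},
    {"fingers":1,"x":-0.0377,"y":0.0111,"z":0,"ax":0,"ay":0,"az":0},
    {"fingers":1,"x":-0.0377,"y":0.0111,"z":0,"ax":0,"ay":0,"az":0},
    {"fingers":1,"x":-0.0377,"y":0.0111,"z":0,"ax":0,"ay":0,"az":0},
    {"fingers":1,"x":-0.0377,"y":0.0111,"z":0,"ax":0,"ay":0,"az":0},
    {"fingers":1,"x":-0.0377,"y":0.0111,"z":0,"ax":0,"ay":0,"az":0},
    {"fingers":1,"x":-0.0377,"y":0.0111,"z":0,"ax":0,"ay":0,"az":0},
  ],
)

```text
clock: 1.77
tcp_pos: [0.3819, 0.2457, 0.2501]
orientation: [-2.195, -2.247, 0.0]
contact_force: [1.0, 0.0, 0.5]
grip_width: 0.0854
gripper_force: 0.0
```

Call:
arm_command(
  rows=[
    {"fingers":1,"x":-0.0377,"y":0.0111,"z":0,"ax":0,"ay":0,"az":0},
    {"fingers":1,"x":-0.0377,"y":0.0111,"z":0,"ax":0,"ay":0,"az":0},
    {"fingers":1,"x":-0.0377,"y":0.0111,"z":0,"ax":0,"ay":0,"az":0},
    {"fingers":1,"x":-0.0377,"y":0.0111,"z":0,"ax":0,"ay":0,"az":0},
    {"fingers":1,"x":0,"y":0,"z":0.025,"ax":0,"ay":0,"az":0},
    {"fingers":1,"x":0,"y":0,"z":0.025,"ax":0,"ay":0,"az":0},
    {"fingers":1,"x":0,"y":0,"z":0.025,"ax":0,"ay":0,"az":0},
    {"fingers":1,"x":0,"y":0,"z":0,"ax":0,"ay":0,"az":0},
    {"fingers":1,"x":0,"y":0,"z":0,"ax":0,"ay":0,"az":0},
    {"fingers":1,"x":0,"y":0,"z":0,"ax":0,"ay":0,"az":0},
  ],
)

```text
clock: 2.6
tcp_pos: [0.4304, 0.0982, 0.1762]
orientation: [2.195, 2.247, 0.001]
contact_force: [0.5, -0.8, 0.9]
grip_width: 0.0855
gripper_force: 0.0
```

```bash
python3 - <<'E'
from bench import r
from h import *
f=r.grab_frame("scene");p=cloud(f);cv2.imwrite("pics/s1.png",cv2.resize(f["frame"][110:290,100:340,::-1],None,fx=3,fy=3))
print(rect(p,(.40,-.05),(.46,.15),.006,.07),rect(p,(.40,.03),(.46,.15),.055,.07))
from scipy.spatial.transform import Rotation as R
o=r.get_obs();M=R.from_rotvec(o["orientation"]).as_matrix();print(o["tcp_pos"],np.degrees(np.arctan2(M[1,1],M[0,1])),M[:,2])
E
```

```text
(683, array([430.8,  52.6]), array([ 28.6, 163.5]), 1.36, 'z', array([ 8.5, 13.6, 60.4]), 'mean', array([428.2,  55.3,  24.7])) (98, array([430.1,  95.1]), array([20.1, 44.1]), 2.87, 'z', array([56.2, 59.9, 61.8]), 'mean', array([429.8,  94.5,  59.6]))
[0.43073676 0.09846445 0.17655121] 1.3634731000912226 [ 1.71364328e-03  9.65084360e-04 -9.99998066e-01]
```

View pics/s1.png

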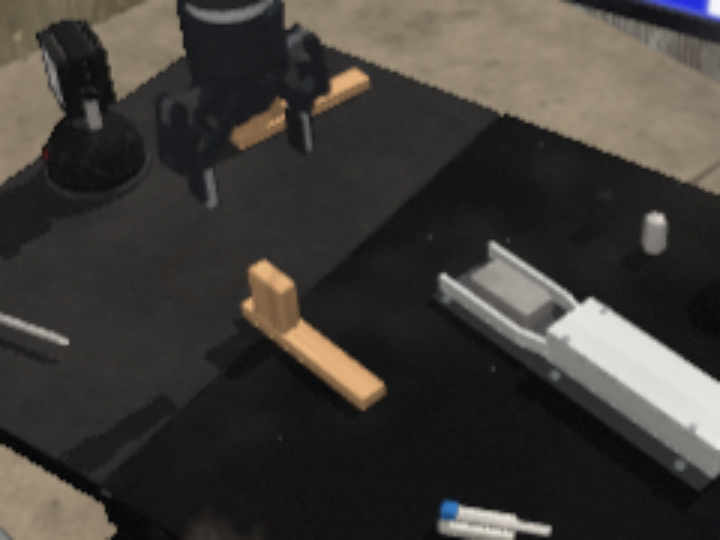

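The close view shows the open fingers aligned above the chosen stick's grip at crop (270,295). Descending and closing.

Call:
arm_command(
  rows=[
    {"fingers":1,"x":-0.002,"y":0,"z":0.025,"ax":0,"ay":0,"az":0},
    {"fingers":1,"x":0,"y":0,"z":0.025,"ax":0,"ay":0,"az":0},
    {"fingers":1,"x":0,"y":0,"z":0.025,"ax":0,"ay":0,"az":0},
    {"fingers":1,"x":0,"y":0,"z":0.025,"ax":0,"ay":0,"az":0},
    {"fingers":1,"x":0,"y":0,"z":0.02,"ax":0,"ay":0,"az":0},
    {"fingers":1,"x":0,"y":0,"z":0.0095,"ax":0,"ay":0,"az":0},
    {"fingers":1,"x":0,"y":0,"z":0,"ax":0,"ay":0,"az":0},
    {"fingers":1,"x":0,"y":0,"z":0,"ax":0,"ay":0,"az":0},
  ],
)

```text
clock: 3.32
tcp_pos: [0.4307, 0.0964, 0.0467]
orientation: [2.195, 2.247, 0.002]
contact_force: [-0.6, 0.1, 0.1]
grip_width: 0.0852
gripper_force: 0.0
```

Call:
arm_command(
  rows=[
    {"fingers":-1,"x":0,"y":0,"z":0,"ax":0,"ay":0,"az":0},
    {"fingers":-1,"x":0,"y":0,"z":0,"ax":0,"ay":0,"az":0},
    {"fingers":-1,"x":0,"y":0,"z":0,"ax":0,"ay":0,"az":0},
    {"fingers":-1,"x":0,"y":0,"z":0,"ax":0,"ay":0,"az":0},
    {"fingers":-1,"x":0,"y":0,"z":0,"ax":0,"ay":0,"az":0},
    {"fingers":-1,"x":0,"y":0,"z":0,"ax":0,"ay":0,"az":0},
    {"fingers":-1,"x":0,"y":0,"z":0,"ax":0,"ay":0,"az":0},
    {"fingers":-1,"x":0,"y":0,"z":0,"ax":0,"ay":0,"az":0},
    {"fingers":-1,"x":0,"y":0,"z":0,"ax":0,"ay":0,"az":0},
    {"fingers":-1,"x":0,"y":0,"z":0,"ax":0,"ay":0,"az":0},
  ],
  grip_force=80,
)

```text
clock: 4.15
tcp_pos: [0.4302, 0.0962, 0.0461]
orientation: [-2.195, -2.247, -0.001]
contact_force: [-0.5, 1.1, 6.6]
grip_width: 0.0189
gripper_force: 79.7
```

Call:
arm_command(
  rows=[
    {"fingers":-1,"x":0,"y":0,"z":-0.015,"ax":0,"ay":0,"az":0},
    {"fingers":-1,"x":0,"y":0,"z":-0.02,"ax":0,"ay":0,"az":0},
    {"fingers":-1,"x":0,"y":0,"z":-0.025,"ax":0,"ay":0,"az":1.36},
    {"fingers":-1,"x":0.01,"y":0.025,"z":0,"ax":0,"ay":0,"az":0},
    {"fingers":-1,"x":0.01,"y":0.03,"z":0,"ax":0,"ay":0,"az":0},
    {"fingers":-1,"x":0.01,"y":0.03,"z":0,"ax":0,"ay":0,"az":0},
    {"fingers":-1,"x":0.01,"y":0.03,"z":0,"ax":0,"ay":0,"az":0},
    {"fingers":-1,"x":0.012,"y":0.03,"z":0,"ax":0,"ay":0,"az":0},
    {"fingers":-1,"x":0,"y":0.016,"z":0,"ax":0,"ay":0,"az":0},
    {"fingers":-1,"x":0,"y":0,"z":0,"ax":0,"ay":0,"az":0},
  ],
)

```text
clock: 4.98
tcp_pos: [0.5943, 0.1487, 0.1056]
orientation: [2.219, 2.22, 0.003]
contact_force: [0.1, 0.2, -1.4]
grip_width: 0.0191
gripper_force: 78.6
```

Call:
arm_command(
  rows=[
    {"fingers":-1,"x":0,"y":0,"z":0,"ax":0,"ay":0,"az":0},
    {"fingers":-1,"x":0,"y":0,"z":0,"ax":0,"ay":0,"az":0},
    {"fingers":-1,"x":0,"y":0,"z":0,"ax":0,"ay":0,"az":0},
  ],
)

```text
clock: 5.23
tcp_pos: [0.5895, 0.1476, 0.1055]
orientation: [-2.221, -2.22, 0.002]
contact_force: [-0.1, -0.2, -1.4]
grip_width: 0.0192
gripper_force: 78.6
```

```bash
cat > look.py <<'E'
import sys
from bench import r
from h import *
from scipy.spatial.transform import Rotation as R
o=r.get_obs();M=R.from_rotvec(o["orientation"]).as_matrix();t=o["tcp_pos"]
print(o["clock"],t.round(4),"yaw",np.degrees(np.arctan2(M[1,1],M[0,1])).round(2),"z",M[:,2].round(4),o["contact_force"].round(1),o["grip_width"])
f=r.grab_frame("scene");p=cloud(f)
b=t[2]-.047   # underside
m=(abs(p[...,0]-t[0])<.03)&(p[...,1]<t[1]-.03)&(p[...,1]>t[1]-.135)&(abs(p[...,2]-b-.014)<.006);q=p[m]
if len(q)>20:
    print("blade",rect(q,(0,-1),(1,1),-1,1)); 
    A=np.c_[q[:,1]-t[1],np.ones(len(q))];q2=q[q[:,2]>b+.0095]
    A=np.c_[q2[:,1]-t[1],q2[:,0]-t[0],np.ones(len(q2))];print(" ztop plane slope y,x, z at grip",np.linalg.lstsq(A,q2[:,2],rcond=None)[0].round(4))
    print(" ymin",np.percentile(q[:,1],1).round(4),[(yb,((np.percentile(c[:,0],3)+np.percentile(c[:,0],97))/2).round(4)) for yb in(-.05,-.08,-.11) for c in[q[abs(q[:,1]-t[1]-yb)<.014]]])
if len(sys.argv)>1: cv2.imwrite("pics/"+sys.argv[1],cv2.resize(f["frame"][110:290,150:390,::-1],None,fx=3,fy=3))
E
python3 look.py a1.png
```

```text
5.2333 [0.5895 0.1476 0.1055] yaw -0.03 z [-1.8e-03 -2.0e-04 -1.0e+00] [-0.1 -0.2 -1.4] 0.019249028799016674
blade (260, array([588.2,  68.9]), array([29.4, 95. ]), 0.08, 'z', array([67.4, 71.1, 73.9]), 'mean', array([587.1,  68. ,  71. ]))
 ztop plane slope y,x, z at grip [0.0049 0.0054 0.0718]
 ymin 0.0227 [(-0.05, np.float64(0.5878)), (-0.08, np.float64(0.5878)), (-0.11, np.float64(0.5875))]
```

View pics/a1.png

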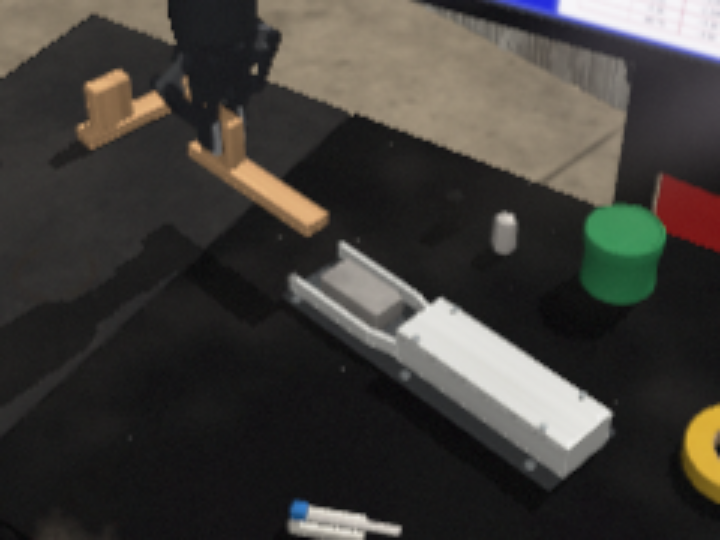

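The stick is level and straight, tip at crop (315,225) behind the open lead-in; block at (370,285). I'll lower it, then push.

Call:
arm_command(
  rows=[
    {"fingers":-1,"x":0,"y":0.003,"z":0.012,"ax":0,"ay":0,"az":0},
    {"fingers":-1,"x":0,"y":0,"z":0.012,"ax":0,"ay":0,"az":0},
    {"fingers":-1,"x":0,"y":0,"z":0.012,"ax":0,"ay":0,"az":0},
    {"fingers":-1,"x":0,"y":0,"z":0.01,"ax":0,"ay":0,"az":0},
    {"fingers":-1,"x":0,"y":0,"z":0.0045,"ax":0,"ay":0,"az":0},
    {"fingers":-1,"x":0,"y":0,"z":0,"ax":0,"ay":0,"az":0},
    {"fingers":-1,"x":0,"y":0,"z":0,"ax":0,"ay":0,"az":0},
    {"fingers":-1,"x":0,"y":0,"z":0,"ax":0,"ay":0,"az":0},
  ],
)

```text
clock: 5.95
tcp_pos: [0.5944, 0.148, 0.0556]
orientation: [2.222, 2.221, 0.001]
contact_force: [-0.1, -0.0, -1.0]
grip_width: 0.0191
gripper_force: 78.6
```

```bash
python3 look.py
```

```text
5.95 [0.5944 0.148  0.0556] yaw -0.02 z [ 7.e-04  1.e-04 -1.e+00] [-0.1 -0.  -1. ] 0.01913569943645493
blade (258, array([595.3,  66.3]), array([ 41.6, 105.5]), 9.06, 'z', array([17.4, 20.8, 23.8]), 'mean', array([593.5,  67.1,  20.9]))
 ztop plane slope y,x, z at grip [ 0.0043 -0.021   0.0216]
 ymin 0.021 [(-0.05, np.float64(0.5942)), (-0.08, np.float64(0.5935)), (-0.11, np.float64(0.6005))]
```

Call:
arm_command(
  rows=[
    {"fingers":-1,"x":0,"y":-0.0025,"z":0,"ax":0,"ay":0,"az":0},
    {"fingers":-1,"x":-0.004,"y":0,"z":0,"ax":0,"ay":0,"az":0},
    {"fingers":-1,"x":-0.004,"y":0,"z":0,"ax":0,"ay":0,"az":0},
    {"fingers":-1,"x":-0.003,"y":0,"z":0,"ax":0,"ay":0,"az":0},
    {"fingers":-1,"x":-0.003,"y":0,"z":0,"ax":0,"ay":0,"az":0},
    {"fingers":-1,"x":-0.003,"y":0,"z":0,"ax":0,"ay":0,"az":0},
    {"fingers":-1,"x":-0.003,"y":0,"z":0,"ax":0,"ay":0,"az":0},
    {"fingers":-1,"x":-0.003,"y":0,"z":0,"ax":0,"ay":0,"az":0},
    {"fingers":-1,"x":-0.003,"y":0,"z":0,"ax":0,"ay":0,"az":0},
    {"fingers":-1,"x":-0.003,"y":0,"z":0,"ax":0,"ay":0,"az":0},
  ],
)

```text
clock: 6.83
tcp_pos: [0.5916, 0.119, 0.0554]
orientation: [-2.221, -2.222, -0.001]
contact_force: [0.0, 1.9, -0.5]
grip_width: 0.0184
gripper_force: 78.7
```

Call:
arm_command(
  rows=[
    {"fingers":-1,"x":-0.003,"y":0,"z":0,"ax":0,"ay":0,"az":0},
    {"fingers":-1,"x":-0.003,"y":0,"z":0,"ax":0,"ay":0,"az":0},
    {"fingers":-1,"x":-0.003,"y":0,"z":0,"ax":0,"ay":0,"az":0},
    {"fingers":-1,"x":-0.003,"y":0,"z":0,"ax":0,"ay":0,"az":0},
    {"fingers":-1,"x":-0.003,"y":0,"z":0,"ax":0,"ay":0,"az":0},
    {"fingers":-1,"x":-0.003,"y":0,"z":0,"ax":0,"ay":0,"az":0},
    {"fingers":-1,"x":-0.003,"y":0,"z":0,"ax":0,"ay":0,"az":0},
    {"fingers":-1,"x":-0.003,"y":0,"z":0,"ax":0,"ay":0,"az":0},
    {"fingers":-1,"x":-0.003,"y":0,"z":0,"ax":0,"ay":0,"az":0},
    {"fingers":-1,"x":-0.003,"y":0,"z":0,"ax":0,"ay":0,"az":0},
  ],
)

```text
clock: 7.67
tcp_pos: [0.5914, 0.0887, 0.0553]
orientation: [-2.222, -2.221, -0.0]
contact_force: [0.5, 1.5, 0.1]
grip_width: 0.0189
gripper_force: 78.7
```

```bash
python3 look.py a2.png
```

```text
7.6667 [0.5914 0.0887 0.0553] yaw -0.01 z [-0.  0. -1.] [0.5 1.5 0.1] 0.018922571340320722
blade (360, array([591.5,   6.4]), array([104.6,  59.8]), 89.85, 'z', array([17.1, 21. , 25.4]), 'mean', array([589.3,   2. ,  21. ]))
 ztop plane slope y,x, z at grip [-0.0183 -0.0032  0.0199]
 ymin -0.0453 [(-0.05, np.float64(0.5916)), (-0.08, np.float64(0.5914)), (-0.11, np.float64(0.592))]
```

View pics/a2.png

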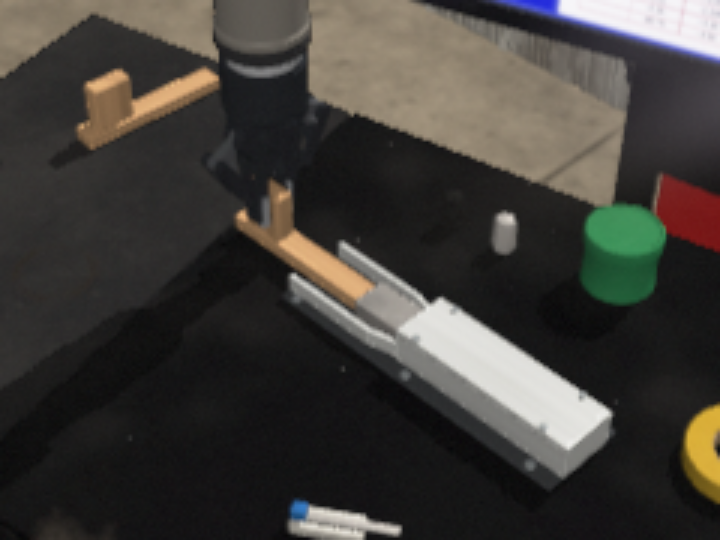

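The block (crop (390,300)) has entered the cover straight with the tip behind it, at about 1.5 N sliding force. Carrying on.

Call:
arm_command(
  rows=[
    {"fingers":-1,"x":-0.003,"y":0,"z":0,"ax":0,"ay":0,"az":0},
    {"fingers":-1,"x":-0.003,"y":0,"z":0,"ax":0,"ay":0,"az":0},
    {"fingers":-1,"x":-0.003,"y":0,"z":0,"ax":0,"ay":0,"az":0},
    {"fingers":-1,"x":-0.003,"y":0,"z":0,"ax":0,"ay":0,"az":0},
    {"fingers":-1,"x":-0.003,"y":0,"z":0,"ax":0,"ay":0,"az":0},
    {"fingers":-1,"x":-0.003,"y":0,"z":0,"ax":0,"ay":0,"az":0},
    {"fingers":-1,"x":-0.003,"y":0,"z":0,"ax":0,"ay":0,"az":0},
    {"fingers":-1,"x":-0.003,"y":0,"z":0,"ax":0,"ay":0,"az":0},
    {"fingers":-1,"x":-0.003,"y":0,"z":0,"ax":0,"ay":0,"az":0},
    {"fingers":-1,"x":-0.003,"y":0,"z":0,"ax":0,"ay":0,"az":0},
  ],
)

```text
clock: 8.55
tcp_pos: [0.5914, 0.0587, 0.0553]
orientation: [-2.222, -2.221, 0.0]
contact_force: [-1.0, 1.3, -0.7]
grip_width: 0.0192
gripper_force: 78.7
```

Call:
arm_command(
  rows=[
    {"fingers":-1,"x":-0.003,"y":0,"z":0,"ax":0,"ay":0,"az":0},
    {"fingers":-1,"x":-0.003,"y":0,"z":0,"ax":0,"ay":0,"az":0},
    {"fingers":-1,"x":-0.003,"y":0,"z":0,"ax":0,"ay":0,"az":0},
    {"fingers":-1,"x":-0.003,"y":0,"z":0,"ax":0,"ay":0,"az":0},
    {"fingers":-1,"x":-0.003,"y":0,"z":0,"ax":0,"ay":0,"az":0},
    {"fingers":-1,"x":-0.003,"y":0,"z":0,"ax":0,"ay":0,"az":0},
    {"fingers":-1,"x":-0.003,"y":0,"z":0,"ax":0,"ay":0,"az":0},
    {"fingers":-1,"x":-0.003,"y":0,"z":0,"ax":0,"ay":0,"az":0},
    {"fingers":-1,"x":-0.003,"y":0,"z":0,"ax":0,"ay":0,"az":0},
    {"fingers":-1,"x":-0.003,"y":0,"z":0,"ax":0,"ay":0,"az":0},
  ],
)

```text
clock: 9.38
tcp_pos: [0.5914, 0.0287, 0.0553]
orientation: [-2.222, -2.221, 0.0]
contact_force: [-0.5, 1.5, -0.2]
grip_width: 0.0189
gripper_force: 78.7
```

Call:
arm_command(
  rows=[
    {"fingers":-1,"x":-0.003,"y":0,"z":0,"ax":0,"ay":0,"az":0},
    {"fingers":-1,"x":-0.003,"y":0,"z":0,"ax":0,"ay":0,"az":0},
    {"fingers":-1,"x":-0.003,"y":0,"z":0,"ax":0,"ay":0,"az":0},
    {"fingers":-1,"x":-0.003,"y":0,"z":0,"ax":0,"ay":0,"az":0},
    {"fingers":-1,"x":-0.002,"y":0,"z":0,"ax":0,"ay":0,"az":0},
    {"fingers":-1,"x":-0.001,"y":0,"z":0,"ax":0,"ay":0,"az":0},
  ],
)

```text
clock: 9.88
tcp_pos: [0.5914, 0.0134, 0.0553]
orientation: [2.222, 2.221, -0.0]
contact_force: [-0.0, 0.8, -0.8]
grip_width: 0.0186
gripper_force: 78.7
```

Call:
arm_command(
  rows=[
    {"fingers":-1,"x":-0.0015,"y":0,"z":0,"ax":0,"ay":0,"az":0},
    {"fingers":-1,"x":-0.0015,"y":0,"z":0,"ax":0,"ay":0,"az":0},
    {"fingers":-1,"x":-0.0015,"y":0,"z":0,"ax":0,"ay":0,"az":0},
    {"fingers":-1,"x":-0.0015,"y":0,"z":0,"ax":0,"ay":0,"az":0},
    {"fingers":-1,"x":-0.0015,"y":0,"z":0,"ax":0,"ay":0,"az":0},
    {"fingers":-1,"x":-0.0015,"y":0,"z":0,"ax":0,"ay":0,"az":0},
    {"fingers":-1,"x":-0.001,"y":0,"z":0,"ax":0,"ay":0,"az":0},
    {"fingers":-1,"x":-0.001,"y":0,"z":0,"ax":0,"ay":0,"az":0},
    {"fingers":-1,"x":-0.001,"y":0,"z":0,"ax":0,"ay":0,"az":0},
    {"fingers":-1,"x":-0.001,"y":0,"z":0,"ax":0,"ay":0,"az":0},
  ],
)

```text
clock: 10.72
tcp_pos: [0.5914, 0.001, 0.0553]
orientation: [-2.221, -2.221, -0.0]
contact_force: [-0.8, 0.9, 0.0]
grip_width: 0.0191
gripper_force: 78.7
```

Call:
arm_command(
  rows=[
    {"fingers":-1,"x":-0.001,"y":0,"z":0,"ax":0,"ay":0,"az":0},
    {"fingers":-1,"x":-0.001,"y":0,"z":0,"ax":0,"ay":0,"az":0},
    {"fingers":-1,"x":-0.001,"y":0,"z":0,"ax":0,"ay":0,"az":0},
    {"fingers":-1,"x":-0.001,"y":0,"z":0,"ax":0,"ay":0,"az":0},
    {"fingers":-1,"x":-0.001,"y":0,"z":0,"ax":0,"ay":0,"az":0},
  ],
)

```text
clock: 11.13
tcp_pos: [0.5914, -0.004, 0.0553]
orientation: [-2.222, -2.221, -0.0]
contact_force: [0.2, 0.7, -0.4]
grip_width: 0.0192
gripper_force: 78.7
```

Call:
arm_command(
  rows=[
    {"fingers":-1,"x":-0.001,"y":0,"z":0,"ax":0,"ay":0,"az":0},
    {"fingers":-1,"x":-0.001,"y":0,"z":0,"ax":0,"ay":0,"az":0},
    {"fingers":-1,"x":-0.001,"y":0,"z":0,"ax":0,"ay":0,"az":0},
    {"fingers":-1,"x":-0.001,"y":0,"z":0,"ax":0,"ay":0,"az":0},
    {"fingers":-1,"x":-0.001,"y":0,"z":0,"ax":0,"ay":0,"az":0},
  ],
)

```text
clock: 11.55
tcp_pos: [0.5914, -0.0091, 0.0553]
orientation: [-2.222, -2.221, 0.0]
contact_force: [0.4, 1.2, -1.3]
grip_width: 0.0189
gripper_force: 78.7
```

Call:
arm_command(
  rows=[
    {"fingers":-1,"x":-0.001,"y":0,"z":0,"ax":0,"ay":0,"az":0},
    {"fingers":-1,"x":-0.001,"y":0,"z":0,"ax":0,"ay":0,"az":0},
    {"fingers":-1,"x":-0.001,"y":0,"z":0,"ax":0,"ay":0,"az":0},
    {"fingers":-1,"x":-0.001,"y":0,"z":0,"ax":0,"ay":0,"az":0},
    {"fingers":-1,"x":-0.001,"y":0,"z":0,"ax":0,"ay":0,"az":0},
  ],
)

```text
clock: 11.97
tcp_pos: [0.5914, -0.0141, 0.0553]
orientation: [-2.222, -2.221, -0.0]
contact_force: [0.1, 1.7, -0.7]
grip_width: 0.0189
gripper_force: 78.7
```

Call:
arm_command(
  rows=[
    {"fingers":-1,"x":-0.001,"y":0,"z":0,"ax":0,"ay":0,"az":0},
    {"fingers":-1,"x":-0.001,"y":0,"z":0,"ax":0,"ay":0,"az":0},
    {"fingers":-1,"x":-0.001,"y":0,"z":0,"ax":0,"ay":0,"az":0},
    {"fingers":-1,"x":-0.001,"y":0,"z":0,"ax":0,"ay":0,"az":0},
    {"fingers":-1,"x":-0.001,"y":0,"z":0,"ax":0,"ay":0,"az":0},
  ],
)

```text
clock: 12.38
tcp_pos: [0.5914, -0.0191, 0.0553]
orientation: [-2.222, -2.221, 0.0]
contact_force: [0.0, 1.6, -1.0]
grip_width: 0.0191
gripper_force: 78.7
```

Call:
arm_command(
  rows=[
    {"fingers":-1,"x":-0.001,"y":0,"z":0,"ax":0,"ay":0,"az":0},
    {"fingers":-1,"x":-0.001,"y":0,"z":0,"ax":0,"ay":0,"az":0},
    {"fingers":-1,"x":-0.001,"y":0,"z":0,"ax":0,"ay":0,"az":0},
    {"fingers":-1,"x":-0.001,"y":0,"z":0,"ax":0,"ay":0,"az":0},
    {"fingers":-1,"x":-0.001,"y":0,"z":0,"ax":0,"ay":0,"az":0},
  ],
)

```text
clock: 12.8
tcp_pos: [0.5914, -0.0241, 0.0553]
orientation: [-2.222, -2.221, 0.0]
contact_force: [-0.0, 2.2, -0.8]
grip_width: 0.0191
gripper_force: 78.7
```

Call:
arm_command(
  rows=[
    {"fingers":-1,"x":-0.001,"y":0,"z":0,"ax":0,"ay":0,"az":0},
    {"fingers":-1,"x":-0.001,"y":0,"z":0,"ax":0,"ay":0,"az":0},
    {"fingers":-1,"x":-0.001,"y":0,"z":0,"ax":0,"ay":0,"az":0},
    {"fingers":-1,"x":-0.001,"y":0,"z":0,"ax":0,"ay":0,"az":0},
    {"fingers":-1,"x":-0.001,"y":0,"z":0,"ax":0,"ay":0,"az":0},
  ],
)

```text
clock: 13.22
tcp_pos: [0.5914, -0.0291, 0.0553]
orientation: [2.222, 2.221, 0.0]
contact_force: [-0.4, 1.8, -1.3]
grip_width: 0.0192
gripper_force: 78.7
```

Call:
arm_command(
  rows=[
    {"fingers":-1,"x":-0.001,"y":0,"z":0,"ax":0,"ay":0,"az":0},
    {"fingers":-1,"x":-0.001,"y":0,"z":0,"ax":0,"ay":0,"az":0},
    {"fingers":-1,"x":-0.001,"y":0,"z":0,"ax":0,"ay":0,"az":0},
    {"fingers":-1,"x":-0.001,"y":0,"z":0,"ax":0,"ay":0,"az":0},
  ],
)

```text
clock: 13.55
tcp_pos: [0.5914, -0.0331, 0.0553]
orientation: [-2.222, -2.221, 0.0]
contact_force: [-0.2, -0.1, -0.4]
grip_width: 0.0191
gripper_force: 78.7
```

Call:
arm_command(
  rows=[
    {"fingers":-1,"x":-0.001,"y":0,"z":0,"ax":0,"ay":0,"az":0},
    {"fingers":-1,"x":-0.001,"y":0,"z":0,"ax":0,"ay":0,"az":0},
    {"fingers":-1,"x":-0.001,"y":0,"z":0,"ax":0,"ay":0,"az":0},
    {"fingers":-1,"x":-0.001,"y":0,"z":0,"ax":0,"ay":0,"az":0},
  ],
)

```text
clock: 13.88
tcp_pos: [0.5915, -0.0363, 0.0553]
orientation: [-2.221, -2.221, -0.001]
contact_force: [-1.1, 5.8, 1.7]
grip_width: 0.0188
gripper_force: 78.9
```

Call:
arm_command(
  rows=[
    {"fingers":-1,"x":-0.0005,"y":0,"z":0,"ax":0,"ay":0,"az":0},
    {"fingers":-1,"x":-0.0005,"y":0,"z":0,"ax":0,"ay":0,"az":0},
    {"fingers":-1,"x":0,"y":0,"z":0,"ax":0,"ay":0,"az":0},
  ],
)

```text
clock: 14.13
tcp_pos: [0.5914, -0.0363, 0.0554]
orientation: [-2.219, -2.221, -0.002]
contact_force: [-0.5, 6.2, 1.8]
grip_width: 0.0192
gripper_force: 79.1
```

Call:
arm_command(
  rows=[
    {"fingers":-1,"x":-0.0005,"y":0,"z":0,"ax":0,"ay":0,"az":0},
    {"fingers":-1,"x":-0.0005,"y":0,"z":0,"ax":0,"ay":0,"az":0},
    {"fingers":-1,"x":0,"y":0,"z":0,"ax":0,"ay":0,"az":0},
  ],
)

```text
clock: 14.38
tcp_pos: [0.5915, -0.0363, 0.0554]
orientation: [-2.218, -2.221, -0.003]
contact_force: [-0.9, 8.4, 3.1]
grip_width: 0.0189
gripper_force: 79.2
```

Call:
arm_command(
  rows=[
    {"fingers":-1,"x":-0.0005,"y":0,"z":0,"ax":0,"ay":0,"az":0},
    {"fingers":-1,"x":-0.0005,"y":0,"z":0,"ax":0,"ay":0,"az":0},
    {"fingers":-1,"x":0,"y":0,"z":0,"ax":0,"ay":0,"az":0},
  ],
)

```text
clock: 14.63
tcp_pos: [0.5915, -0.0364, 0.0555]
orientation: [-2.217, -2.221, -0.004]
contact_force: [-2.3, 10.5, 4.0]
grip_width: 0.0191
gripper_force: 79.4
```

Call:
arm_command(
  rows=[
    {"fingers":-1,"x":-0.0005,"y":0,"z":0,"ax":0,"ay":0,"az":0},
    {"fingers":-1,"x":-0.0005,"y":0,"z":0,"ax":0,"ay":0,"az":0},
    {"fingers":-1,"x":0,"y":0,"z":0,"ax":0,"ay":0,"az":0},
  ],
)

```text
clock: 14.88
tcp_pos: [0.5915, -0.0364, 0.0555]
orientation: [-2.215, -2.221, -0.005]
contact_force: [-0.4, 12.4, 4.7]
grip_width: 0.0191
gripper_force: 79.5
```

```bash
python3 look.py a3.png; python3 -c "
from bench import r;print(r.get_obs()['moment'])"
```

```text
14.8833 [ 0.5915 -0.0364  0.0555] yaw 0.15 z [-8.0e-04  5.3e-03 -1.0e+00] [-0.4 12.4  4.7] 0.019124259904936176
blade (160, array([ 591.7, -119. ]), array([104. ,  59.6]), 89.93, 'z', array([16.9, 21.2, 26.9]), 'mean', array([ 575.4, -105.8,   21.5]))
 ztop plane slope y,x, z at grip [-0.0163 -0.0195  0.0207]
 ymin -0.1683 [(-0.05, np.float64(0.5907)), (-0.08, np.float64(0.5649)), (-0.11, np.float64(0.5648))]
[ 2.28607442  0.41233775 -0.23772061]
```

View pics/a3.png

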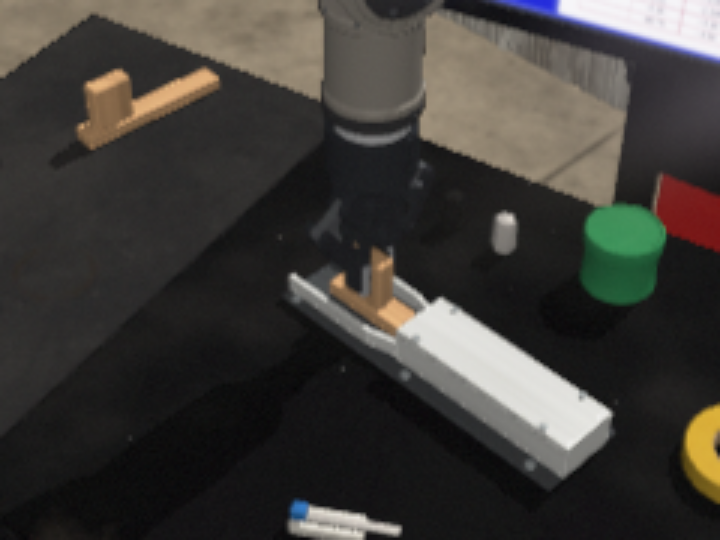

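The stick is well inside the cover, grip at crop (380,280) still clear of the mouth. Force is 12 N with little give yet, so I'll press a little more, slowly.

Call:
arm_command(
  rows=[
    {"fingers":-1,"x":-0.0005,"y":0,"z":0,"ax":0,"ay":0,"az":0},
    {"fingers":-1,"x":0,"y":0,"z":0,"ax":0,"ay":0,"az":0},
    {"fingers":-1,"x":0,"y":0,"z":0,"ax":0,"ay":0,"az":0},
  ],
)

```text
clock: 15.18
tcp_pos: [0.5916, -0.0366, 0.0555]
orientation: [-2.215, -2.221, -0.005]
contact_force: [-2.7, 13.1, 4.4]
grip_width: 0.019
gripper_force: 79.6
```

Call:
arm_command(
  rows=[
    {"fingers":-1,"x":-0.0005,"y":0,"z":0,"ax":0,"ay":0,"az":0},
    {"fingers":-1,"x":0,"y":0,"z":0,"ax":0,"ay":0,"az":0},
    {"fingers":-1,"x":0,"y":0,"z":0,"ax":0,"ay":0,"az":0},
  ],
)

```text
clock: 15.43
tcp_pos: [0.5917, -0.0367, 0.0556]
orientation: [-2.215, -2.221, -0.006]
contact_force: [-1.1, 12.9, 5.0]
grip_width: 0.0189
gripper_force: 79.6
```

Call:
arm_command(
  rows=[
    {"fingers":-1,"x":-0.0005,"y":0,"z":0,"ax":0,"ay":0,"az":0},
    {"fingers":-1,"x":-0.0005,"y":0,"z":0,"ax":0,"ay":0,"az":0},
    {"fingers":-1,"x":0,"y":0,"z":0,"ax":0,"ay":0,"az":0},
  ],
)

```text
clock: 15.68
tcp_pos: [0.5917, -0.0373, 0.0556]
orientation: [-2.214, -2.221, -0.006]
contact_force: [-1.5, 14.9, 6.2]
grip_width: 0.0191
gripper_force: 79.7
```

The stop is giving (0.9 mm) at about 14 N. Holding.

Call:
arm_command(
  rows=[
    {"fingers":-1,"x":0,"y":0,"z":0,"ax":0,"ay":0,"az":0},
    {"fingers":-1,"x":0,"y":0,"z":0,"ax":0,"ay":0,"az":0},
    {"fingers":-1,"x":0,"y":0,"z":0,"ax":0,"ay":0,"az":0},
    {"fingers":-1,"x":0,"y":0,"z":0,"ax":0,"ay":0,"az":0},
    {"fingers":-1,"x":0,"y":0,"z":0,"ax":0,"ay":0,"az":0},
  ],
)

```text
clock: 16.1
tcp_pos: [0.5917, -0.0373, 0.0556]
orientation: [-2.214, -2.222, -0.006]
contact_force: [-1.8, 14.9, 5.9]
grip_width: 0.0192
gripper_force: 79.7
```

Call:
arm_command(
  rows=[
    {"fingers":-1,"x":0,"y":0,"z":0,"ax":0,"ay":0,"az":0},
    {"fingers":-1,"x":0,"y":0,"z":0,"ax":0,"ay":0,"az":0},
    {"fingers":-1,"x":0,"y":0,"z":0,"ax":0,"ay":0,"az":0},
    {"fingers":-1,"x":0,"y":0,"z":0,"ax":0,"ay":0,"az":0},
    {"fingers":-1,"x":0,"y":0,"z":0,"ax":0,"ay":0,"az":0},
    {"fingers":-1,"x":0,"y":0,"z":0,"ax":0,"ay":0,"az":0},
    {"fingers":-1,"x":0,"y":0,"z":0,"ax":0,"ay":0,"az":0},
    {"fingers":-1,"x":0,"y":0,"z":0,"ax":0,"ay":0,"az":0},
  ],
)

```text
clock: 16.77
tcp_pos: [0.5917, -0.0373, 0.0556]
orientation: [-2.214, -2.222, -0.006]
contact_force: [-1.5, 14.6, 5.9]
grip_width: 0.0194
gripper_force: 79.7
```

Easing off slightly to the middle of the range and holding once more, for margin.

Call:
arm_command(
  rows=[
    {"fingers":-1,"x":0.0004,"y":0,"z":0,"ax":0,"ay":0,"az":0},
    {"fingers":-1,"x":0.0004,"y":0,"z":0,"ax":0,"ay":0,"az":0},
    {"fingers":-1,"x":0,"y":0,"z":0,"ax":0,"ay":0,"az":0},
    {"fingers":-1,"x":0,"y":0,"z":0,"ax":0,"ay":0,"az":0},
  ],
)

```text
clock: 17.1
tcp_pos: [0.5917, -0.0372, 0.0555]
orientation: [-2.215, -2.222, -0.005]
contact_force: [-1.6, 13.7, 6.0]
grip_width: 0.0187
gripper_force: 79.6
```

Call:
arm_command(
  rows=[
    {"fingers":-1,"x":0,"y":0,"z":0,"ax":0,"ay":0,"az":0},
    {"fingers":-1,"x":0,"y":0,"z":0,"ax":0,"ay":0,"az":0},
    {"fingers":-1,"x":0,"y":0,"z":0,"ax":0,"ay":0,"az":0},
    {"fingers":-1,"x":0,"y":0,"z":0,"ax":0,"ay":0,"az":0},
    {"fingers":-1,"x":0,"y":0,"z":0,"ax":0,"ay":0,"az":0},
    {"fingers":-1,"x":0,"y":0,"z":0,"ax":0,"ay":0,"az":0},
    {"fingers":-1,"x":0,"y":0,"z":0,"ax":0,"ay":0,"az":0},
    {"fingers":-1,"x":0,"y":0,"z":0,"ax":0,"ay":0,"az":0},
    {"fingers":-1,"x":0,"y":0,"z":0,"ax":0,"ay":0,"az":0},
    {"fingers":-1,"x":0,"y":0,"z":0,"ax":0,"ay":0,"az":0},
  ],
)

```text
clock: 17.93
tcp_pos: [0.5917, -0.0373, 0.0556]
orientation: [-2.215, -2.222, -0.005]
contact_force: [-1.5, 13.0, 5.1]
grip_width: 0.0193
gripper_force: 79.6
```

Call:
arm_command(
  rows=[
    {"fingers":-1,"x":0.001,"y":0,"z":0,"ax":0,"ay":0,"az":0},
    {"fingers":-1,"x":0.001,"y":0,"z":0,"ax":0,"ay":0,"az":0},
    {"fingers":-1,"x":0.001,"y":0,"z":0,"ax":0,"ay":0,"az":0},
    {"fingers":-1,"x":0.001,"y":0,"z":0,"ax":0,"ay":0,"az":0},
    {"fingers":-1,"x":0.001,"y":0,"z":0,"ax":0,"ay":0,"az":0},
    {"fingers":-1,"x":0.001,"y":0,"z":0,"ax":0,"ay":0,"az":0},
    {"fingers":-1,"x":0.003,"y":0,"z":0,"ax":0,"ay":0,"az":0},
    {"fingers":-1,"x":0.006,"y":0,"z":0,"ax":0,"ay":0,"az":0},
    {"fingers":-1,"x":0.006,"y":0,"z":0,"ax":0,"ay":0,"az":0},
    {"fingers":-1,"x":0.006,"y":0,"z":0,"ax":0,"ay":0,"az":0},
  ],
)

```text
clock: 18.77
tcp_pos: [0.5914, -0.0149, 0.0552]
orientation: [2.222, 2.221, -0.0]
contact_force: [0.9, 0.2, -0.9]
grip_width: 0.0191
gripper_force: 78.6
```

Call:
arm_command(
  rows=[
    {"fingers":-1,"x":0.01,"y":0,"z":0,"ax":0,"ay":0,"az":0},
    {"fingers":-1,"x":0.01,"y":0,"z":0,"ax":0,"ay":0,"az":0},
    {"fingers":-1,"x":0.01,"y":0,"z":0,"ax":0,"ay":0,"az":0},
    {"fingers":-1,"x":0.01,"y":0,"z":0,"ax":0,"ay":0,"az":0},
    {"fingers":-1,"x":0.01,"y":0,"z":0,"ax":0,"ay":0,"az":0},
    {"fingers":-1,"x":0.01,"y":0,"z":0,"ax":0,"ay":0,"az":0},
    {"fingers":-1,"x":0.01,"y":0,"z":0,"ax":0,"ay":0,"az":0},
    {"fingers":-1,"x":0.01,"y":0,"z":0,"ax":0,"ay":0,"az":0},
    {"fingers":-1,"x":0.01,"y":0,"z":0,"ax":0,"ay":0,"az":0},
    {"fingers":-1,"x":0.01,"y":0,"z":0,"ax":0,"ay":0,"az":0},
  ],
)

```text
clock: 19.6
tcp_pos: [0.5914, 0.0859, 0.0553]
orientation: [-2.222, -2.221, -0.0]
contact_force: [0.3, -0.8, -1.1]
grip_width: 0.0189
gripper_force: 78.6
```

Call:
arm_command(
  rows=[
    {"fingers":-1,"x":0.013,"y":0,"z":0,"ax":0,"ay":0,"az":0},
    {"fingers":-1,"x":0.013,"y":0,"z":0,"ax":0,"ay":0,"az":0},
    {"fingers":-1,"x":0.013,"y":0,"z":0,"ax":0,"ay":0,"az":0},
    {"fingers":-1,"x":0.013,"y":0,"z":0,"ax":0,"ay":0,"az":0},
    {"fingers":-1,"x":0.013,"y":0,"z":0,"ax":0,"ay":0,"az":0},
    {"fingers":-1,"x":0.013,"y":0,"z":0,"ax":0,"ay":0,"az":0},
    {"fingers":-1,"x":0.013,"y":0,"z":0,"ax":0,"ay":0,"az":0},
    {"fingers":-1,"x":0.008,"y":0,"z":0,"ax":0,"ay":0,"az":0},
    {"fingers":-1,"x":0,"y":0,"z":0,"ax":0,"ay":0,"az":0},
    {"fingers":-1,"x":0,"y":0,"z":0,"ax":0,"ay":0,"az":0},
  ],
)

```text
clock: 20.43
tcp_pos: [0.5914, 0.1842, 0.0552]
orientation: [2.22, 2.222, -0.0]
contact_force: [-0.4, 0.0, -0.1]
grip_width: 0.0187
gripper_force: 78.6
```

```bash
python3 look.py
```

```text
20.4333 [0.5914 0.1842 0.0552] yaw 0.04 z [ 0.e+00 -3.e-04 -1.e+00] [-0.4  0.  -0.1] 0.018713390508838267
blade (240, array([589.5, 105.3]), array([97.2, 29.7]), 88.85, 'z', array([17.8, 20.9, 23.9]), 'mean', array([589.1, 105. ,  20.9]))
 ztop plane slope y,x, z at grip [ 0.0037 -0.0101  0.0213]
 ymin 0.0596 [(-0.05, np.float64(0.5898)), (-0.08, np.float64(0.5899)), (-0.11, np.float64(0.5898))]
```

Call:
arm_command(
  rows=[
    {"fingers":-1,"x":0.004,"y":0,"z":-0.01,"ax":0,"ay":0,"az":0},
    {"fingers":-1,"x":0,"y":-0.015,"z":0,"ax":0,"ay":0,"az":0},
    {"fingers":-1,"x":0,"y":-0.02,"z":0,"ax":0,"ay":0,"az":0},
    {"fingers":-1,"x":0,"y":-0.02,"z":0,"ax":0,"ay":0,"az":0},
    {"fingers":-1,"x":0,"y":-0.02,"z":0,"ax":0,"ay":0,"az":0},
    {"fingers":-1,"x":0,"y":-0.015,"z":0,"ax":0,"ay":0,"az":0},
    {"fingers":-1,"x":0,"y":0,"z":0.006,"ax":0,"ay":0,"az":0},
    {"fingers":-1,"x":0,"y":0,"z":0.006,"ax":0,"ay":0,"az":0},
    {"fingers":-1,"x":0,"y":0,"z":0.004,"ax":0,"ay":0,"az":0},
    {"fingers":-1,"x":0,"y":0,"z":0,"ax":0,"ay":0,"az":0},
  ],
)

```text
clock: 21.32
tcp_pos: [0.5023, 0.1874, 0.0486]
orientation: [2.222, 2.22, -0.001]
contact_force: [-1.1, 0.2, -1.0]
grip_width: 0.0191
gripper_force: 78.7
```

Call:
arm_command(
  rows=[
    {"fingers":-1,"x":0,"y":0,"z":0.001,"ax":0,"ay":0,"az":0},
    {"fingers":-1,"x":0,"y":0,"z":0.001,"ax":0,"ay":0,"az":0},
    {"fingers":-1,"x":0,"y":0,"z":0,"ax":0,"ay":0,"az":0},
    {"fingers":-1,"x":0,"y":0,"z":0,"ax":0,"ay":0,"az":0},
  ],
)

```text
clock: 21.65
tcp_pos: [0.5017, 0.1878, 0.0473]
orientation: [2.222, 2.221, 0.0]
contact_force: [-0.2, 1.3, -0.4]
grip_width: 0.0189
gripper_force: 78.7
```

Call:
arm_command(
  rows=[
    {"fingers":-1,"x":0,"y":0,"z":0.0005,"ax":0,"ay":0,"az":0},
    {"fingers":-1,"x":0,"y":0,"z":0.0005,"ax":0,"ay":0,"az":0},
    {"fingers":-1,"x":0,"y":0,"z":0.0005,"ax":0,"ay":0,"az":0},
    {"fingers":-1,"x":0,"y":0,"z":0,"ax":0,"ay":0,"az":0},
  ],
)

```text
clock: 21.98
tcp_pos: [0.5016, 0.1879, 0.0461]
orientation: [-2.222, -2.221, -0.0]
contact_force: [-1.5, 0.2, 3.1]
grip_width: 0.0196
gripper_force: 79.4
```

Touching down (3 N). Opening and rising.

Call:
arm_command(
  rows=[
    {"fingers":0,"x":0,"y":0,"z":0,"ax":0,"ay":0,"az":0},
    {"fingers":0.3,"x":0,"y":0,"z":0,"ax":0,"ay":0,"az":0},
    {"fingers":0.6,"x":0,"y":0,"z":0,"ax":0,"ay":0,"az":0},
    {"fingers":1,"x":0,"y":0,"z":0,"ax":0,"ay":0,"az":0},
    {"fingers":1,"x":0,"y":0,"z":0,"ax":0,"ay":0,"az":0},
    {"fingers":1,"x":0,"y":0,"z":0,"ax":0,"ay":0,"az":0},
    {"fingers":1,"x":0,"y":0,"z":0,"ax":0,"ay":0,"az":0},
    {"fingers":1,"x":0,"y":0,"z":0,"ax":0,"ay":0,"az":0},
  ],
)

```text
clock: 22.65
tcp_pos: [0.5015, 0.1878, 0.0458]
orientation: [2.222, 2.221, -0.0]
contact_force: [0.1, 0.5, 0.5]
grip_width: 0.0857
gripper_force: 0.0
```

Call:
arm_command(
  rows=[
    {"fingers":1,"x":0,"y":0,"z":-0.01,"ax":0,"ay":0,"az":0},
    {"fingers":1,"x":0,"y":0,"z":-0.02,"ax":0,"ay":0,"az":0},
    {"fingers":1,"x":0,"y":0,"z":-0.025,"ax":0,"ay":0,"az":0},
    {"fingers":1,"x":0,"y":0,"z":-0.025,"ax":0,"ay":0,"az":0},
    {"fingers":1,"x":0,"y":0,"z":-0.025,"ax":0,"ay":0,"az":0},
    {"fingers":1,"x":0,"y":0,"z":-0.025,"ax":0,"ay":0,"az":0},
    {"fingers":1,"x":0,"y":0,"z":-0.02,"ax":0,"ay":0,"az":0},
    {"fingers":1,"x":0,"y":0,"z":0,"ax":0,"ay":0,"az":0},
    {"fingers":1,"x":0,"y":0,"z":0,"ax":0,"ay":0,"az":0},
    {"fingers":1,"x":0,"y":0,"z":0,"ax":0,"ay":0,"az":0},
  ],
)

```text
clock: 23.48
tcp_pos: [0.501, 0.1878, 0.1956]
orientation: [-2.221, -2.221, 0.001]
contact_force: [0.3, -0.5, -0.4]
grip_width: 0.0854
gripper_force: 0.0
```

```bash
python3 - <<'E'
from bench import r
from h import *
f=r.grab_frame("scene");cv2.imwrite("pics/fin.png",cv2.resize(f["frame"][100:320,80:400,::-1],None,fx=2.4,fy=2.4))
print(rect(cloud(f),(.47,.03),(.535,.25),.006,.08),r.get_obs()["grip_width"],r.get_obs()["tcp_pos"])
E
```

```text
(592, array([500.9, 140.8]), array([159.9,  30.1]), 89.6, 'z', array([ 8.4, 13.8, 60.1]), 'mean', array([497.6, 147.5,  24.7])) 0.08517144002597102 [0.50073563 0.1876358  0.19513042]
```

View pics/fin.png

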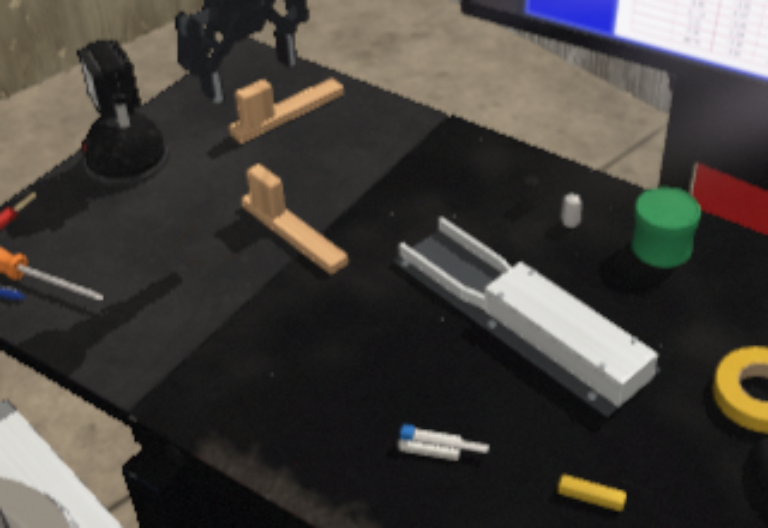

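The stick lies flat at picture (295,220), clear of the guide. The lead-in at (450,255) is empty, the bystanders haven't moved, and the gripper is clear.

```bash
python3 -c "
from bench import r;print(r.hand_in())"
```

```text
the job is handed in; nothing more can be done
None
```

I used the push stick to push the block through the guide until the hidden stop gave about 1 mm, held it there at 13–15 N for over two seconds, then laid the stick flat on the console clear of the guide and handed the job in at about 23.5 s.

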